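# Hold an angle gauge flush on a tilted machining stage

### The arm

A 7-joint arm with a two-finger parallel gripper is mounted at the origin on a cart in front of the work surface, level with it; the furniture and walls round the work are solid. World frame = base frame: x ahead of the robot, y to its left, z up, the work surface at z = 0. Lengths are in mm, angles in rad, forces in N, time in s.
With the tool pointing down it reaches from about 425 to 875 mm from the base axis. Payload 9.9 kg.
Tool frame: the origin (TCP) lies on the centre line of the jaws, within the pads' length; the fingertips stand 14 mm ahead of it and the grasp point (between the pads) lies 5 mm behind it; z points along the fingers, y is the line along which they close (so a half turn about z gives the same grasp; the last joint's range is limited). The gripper opens to 85 mm and grips with 20 to 120 N. Pads are 22 mm wide; open, the fingers measure 114 mm over their backs; the gripper's body (76 mm by 85 mm) begins 54 mm behind the grasp point. The pads swing forward as they close: fully open they stand 13 mm farther back than shut.
Start: joints at [1.098, 0.576, 0.025, 1.437, -0.015, 1.129, -0.057], TCP at [255.882, -624.623, 245.289] pointing down, gripper open.
Joint ranges: [-2.76, 2.76], [-0.34, 2.15], [-1.52, 1.57], [0.19, 2.46], [-1.09, 4.23], [0.17, 1.99], [-2.82, 2.82]. Speed limits (rad/s): [2.22, 2.22, 3.01, 3.01, 3.14, 3.14, 3.14].

### API

Orientations are given as a unit quaternion [x, y, z, w].
In Python, from cell import arm, cams gives the robot as it stands.
- The arm moves only by the tool move_arm, never from a script. Its argument "plan" is a list of rows, each an object of numbers: "tx", "ty", "tz": the shift along the tool's x, y, z in cm; "roll": the turn about the tool's z in degrees; "grip": the closure, from 0 (fully open) to 1 (shut). A call has 1 to 5 rows; each row is the pose to reach, as a shift and turn from the pose commanded when the call began, along the tool's axes at that moment; what a row does not reach only later rows make up. A row lasts 1/10 s, in which the tool goes at most 50 mm and 8.59 degrees, less where a joint would pass 70% of its speed; a pose out of reach is approached as far as the arm can. A call with a gripper value outside its range is refused whole. The fingers move at their own pace and stop on an object; "force" is the grip in N (left out, the last holds). Time passes only in rows, so rows that repeat a pose let the fingers close. It gives the time, the measured TCP pose, the force, the opening and the grip force at its end, in the units of the state.
- arm.sense(): the state, without advancing time (a new reading comes with each control period).
- cams.capture(name): name is "side" or "top" or "wrist"; returns the picture (400x640x3 uint8, red, green, blue); there is no depth.
- cams.get_calibration(name): a dict with "fx", "fy", "cx", "cy" (pixels), "k1" (the pictures are not rectified: a ray, as slopes to the right and down, at radius r is drawn at 1 + k1 r^2 times it, then the intrinsics apply), "pose" (4x4, takes a point from camera to world coordinates). Camera axes: x right, y down, z forward; pixel columns grow to the right and rows downward; lengths in mm; the calibration is good to about 2 mm. A picture is of the moment at which its call begins: read the wrist's pose just before it. get_calibration takes no time and is no camera call; for the wrist camera it gives the pose at the moment of the call.
- arm.finish_job(): hands the job in; it is judged then, once.
The state is a dict: "time": time; "q": joint angles; "qd": joint speeds; "effort": joint torques, N m; "tool_pos": TCP position; "orientation": TCP orientation; "ft_force": force on the tool from outside, world axes, zero at the start; "wrist_torque": the same for the moment, N m; "grip_width": opening from 0.0 (shut) to 1.0 (fully open); "gripper_force": force on a finger pad.
Only numpy, scipy, OpenCV 4.12 (cv2) and the standard library are available. Lean on these libraries where they do the work, as an engineer would, in place of code of your own. Each camera call takes 0.05 s, during which the arm holds its last target. There are 200 camera calls.

### The job

Pick up the orange angle gauge by its housing and set its steel foot flush on the bright pad of the tilted stage: the foot leaning exactly as the pad does, its long side running straight up the slope (either end first) and all of it on the pad. Press it on gently with a light, steady push and finish while still gripping it and pressing it there; do not let go. Do not shift the stage's tilt, and leave the gear, bearing, tape roll and universal joint where they are.

Things in the scene. Friction and masses are not known exactly. Their poses are not given: they have to be found in the camera images.
- gauge_centre (a point): Centre, half-way up, of the loose digital angle gauge (0.2 to 0.45 kg), upright on the bench at the start: 70 mm tall, this point 35 mm above its underside. Grip the orange housing across its 30 mm (y). z points from foot to top, x along the foot's long side. Gripped so and pressed on a face, it can turn a little between the finger pads about y and so seat itself.
- angle_gauge: The angle gauge; origin at the centre of the underside of its foot, axes as gauge_centre. Flat steel foot 84 (x) x 56 (y) x 8 mm (z); on it an upright orange housing 64 (x) x 30 (y) x 62 mm (z) with dark trim round its lowest 6 mm and a small display and three flat buttons on its -y side. Foot and pad are rigid: 0.5 mm more is some 15 N.
- pad_centre (a point): Centre of the upper surface of the bright metal pad, 120 mm (x) x 90 mm (y), 3.5 mm proud of the dark steel table (162 x 122 mm) of the tilting stage. z is the pad's outward normal, x points up the slope. The table is clamped stiff, at 0.15 to 0.43 rad from level, differing each time, low edge towards the robot; this point is 66 to 90 mm above the bench.
- tilt_stage: Green tilting stage with its table, fixed to the bench. Base 200 (x) x 166 (y) x 18 mm; origin at the centre of its underside, z up, x from the low edge of the slope to the high one. At each side (y = -74 and 74 mm) a steel arc rail 10 mm thick rises to 115 mm above the bench near x = 20 to 50 mm; the black clamp knobs on them reach out to y = -99 and 99 mm.
- gear: Small steel gear, 56 mm across, 28 mm high, lying loose towards the back; origin at the centre of its underside. Leave alone. Behind the work a wall shelf overhangs the bench: its front edge is 0.6 m ahead of the robot's base axis, its underside 0.49 m above the bench.
- u_joint: Dark steel universal joint, 70 x 165 x 52 mm, lying loose; origin at the centre of its underside. Leave alone.
- tape_roll: Roll of black tape, 66 mm across, 19 mm high, lying flat; origin at the centre of its underside. Leave alone.
- bearing: Steel ball bearing, 52 mm across, 15 mm high, lying flat; origin at the centre of its underside. Leave alone.
There are look-alikes about, which are no part of the job. Leave any purple look-alike of the angle_gauge alone.

How it is judged (in metres and radians):
On the way:
1. the gauge is lifted clear in the fingers, touching neither bench nor stage (height (world z) of angle_gauge above 0.04 m and contact force between the fingers and angle_gauge above 2 N and contact force between angle_gauge and tilt_stage below 0.1 N), for 0.2 s.
At the end, for the whole second after the job is handed in: The gauge foot is on the pad: tilted within 2 deg of it, long side within 8 deg of the slope direction (either way round), foot centre within 22 mm (upslope) and 20 mm (across) of the pad centre and 3 mm of its surface, pressed with 2 to 40 N, at rest, still gripped (angle between the z axis of angle_gauge and the z axis of pad_centre, either way round below 0.035 rad and angle between the x axis of angle_gauge and the x axis of pad_centre, either way round below 0.14 rad and x of angle_gauge in the frame of pad_centre between -0.022 and 0.022 m and y of angle_gauge in the frame of pad_centre between -0.02 and 0.02 m and z of angle_gauge in the frame of pad_centre between -0.004 and 0.003 m and contact force between angle_gauge and tilt_stage between 2 and 40 N and contact force between the fingers and angle_gauge above 2 N and linear speed of angle_gauge below 0.01 m/s); the arm keeps its last pose, push and grip.
It fails at once if the gauge is slammed onto or into the stage (over 60 N) (contact force between angle_gauge and tilt_stage above 60 N).
It fails at once if the stage's tilt is shifted (pad centre moves over 5 mm) (distance of pad_centre from where it was at the start of the episode above 0.005 m).
It fails at once if the gear, bearing, tape roll or universal joint is moved more than 30 mm (distance of any of gear, u_joint, tape_roll, bearing from where it was at the start of the episode above 0.03 m).
It also fails if it takes over 48 s, if anything falls off the work surface, if the arm or the gripper's body presses on something with over 40 N, if the wrist force passes 120 N, or if a joint passes its speed limit or range.

## Working session

There is one attempt and no reset: what is moved stays moved. The work goes in short steps, Python scripts to look and compute and a tool call to move; the robot and the scene stay as the last step left them, time stands still between calls to the robot, and variables do not carry over. Pictures are saved under pics/ and viewed, at most 10 in all, crops included, and the job is handed in when it is done.

Besides the shell and the picture viewer there is one more tool, called after ">>>" as name(argument=value, ...), one argument or row to a line, values as JSON. move_arm: Moves the arm, as the interface text tells. Its arguments: {"type":"object","properties":{"plan":{"type":"array"},"force":{"type":"number"}},"required":["plan"]}

```bash
mkdir -p pics; ls
python3 - <<'E'
from cell import arm,cams
import cv2
s=arm.sense();print({k:(v if not hasattr(v,'tolist') else [round(float(x),3) for x in v]) if not isinstance(v,float) else v for k,v in s.items()})
for n in("side","top","wrist"):
    c=cams.get_calibration(n);print(n,c)
    cv2.imwrite(f"pics/{n}0.png",cams.capture(n)[:,:,::-1])
E
```

```text
pics
{'time': 0.0, 'q': [1.098, 0.577, 0.025, 1.438, -0.015, 1.129, -0.057], 'qd': [-0.001, 0.001, 0.0, -0.001, -0.001, 0.002, 0.0], 'effort': [-0.001, -76.577, 2.25, -28.599, 0.015, 0.012, 0.0], 'tool_pos': [255.695, -624.219, 244.437], 'orientation': [0.981, 0.193, -0.0, -0.001], 'ft_force': [0.001, 0.351, 0.226], 'wrist_torque': [-0.006, -0.024, -0.018], 'gripper_force': 0.0, 'grip_width': 1.0004423951594483}
side {'fx': 507.08709865629265, 'fy': 507.08709865629265, 'cx': 317.27098969122557, 'cy': 203.6405065280599, 'k1': -0.011398410558406569, 'pose': array([[-9.42480567e-01, -2.43428555e-01,  2.29069683e-01,
         1.16661917e+02],
       [-3.33685548e-01,  6.44995348e-01, -6.87484513e-01,
         1.10714359e+03],
       [ 1.96044816e-02, -7.24378037e-01, -6.89124172e-01,
         1.17914990e+03],
       [ 0.00000000e+00,  0.00000000e+00,  0.00000000e+00,
         1.00000000e+00]])}
top {'fx': 409.91510984312754, 'fy': 409.91510984312754, 'cx': 321.2324323162095, 'cy': 201.04493722749828, 'k1': -0.02649405946371495, 'pose': array([[-2.08198996e-02, -9.95318083e-01,  9.43845579e-02,
         3.62754184e+02],
       [-9.99612661e-01,  2.24672098e-02,  1.64241366e-02,
         6.32928468e-01],
       [-1.84677978e-02, -9.40060502e-02, -9.95400323e-01,
         1.35963583e+03],
       [ 0.00000000e+00,  0.00000000e+00,  0.00000000e+00,
         1.00000000e+00]])}
wrist {'fx': 325.06517610612923, 'fy': 325.06517610612923, 'cx': 323.245843555119, 'cy': 202.99363365961406, 'k1': 0.008847126224587918, 'pose': array([[ 3.78233419e-01, -8.89870795e-01, -2.55087141e-01,
         3.19692556e+02],
       [-9.25708245e-01, -3.64163692e-01, -1.02220600e-01,
        -5.98517477e+02],
       [-1.93034882e-03,  2.74799517e-01, -9.61499610e-01,
         3.73299008e+02],
       [ 0.00000000e+00,  0.00000000e+00,  0.00000000e+00,
         1.00000000e+00]])}
```

View pics/top0.png

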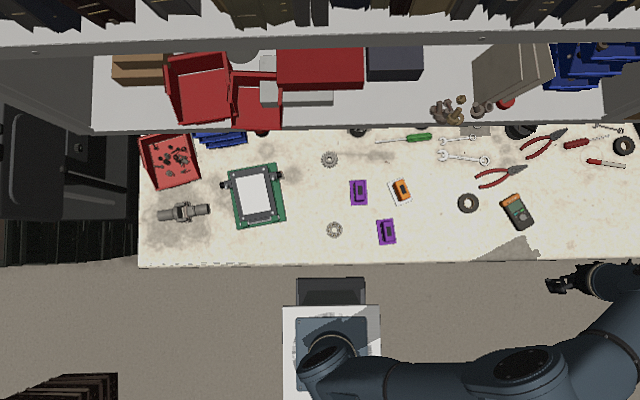

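View pics/side0.png

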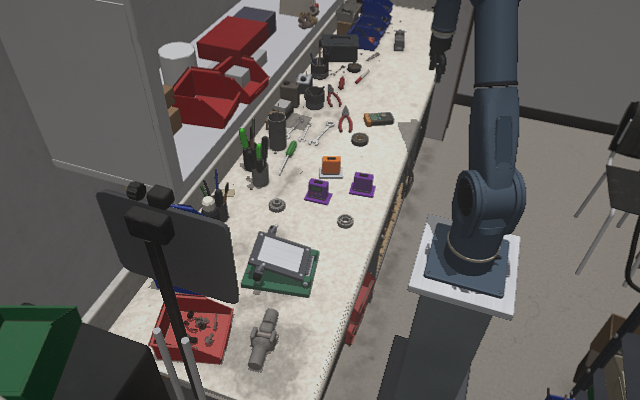

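The top view shows the orange gauge at about (400,190) and the stage pad at about (254,195). The purple look-alikes are at (358,192) and (387,232), and the bearing, gear, tape and universal joint are all clear of the path. I'll work out rough positions next.

```bash
cat > h.py <<'E'
from cell import arm,cams
import numpy as np, cv2
from scipy.spatial.transform import Rotation as Ro
def K(c): return np.array([[c['fx'],0,c['cx']],[0,c['fy'],c['cy']],[0,0,1]]),np.array([c['k1'],0,0,0,0.])
def ray(c,px):
    k,d=K(c);u=cv2.undistortPoints(np.array(px,float).reshape(-1,1,2),k,d).reshape(-1,2)
    return c['pose'][:3,3],np.c_[u,np.ones(len(u))]@c['pose'][:3,:3].T
def atz(c,px,z):
    o,d=ray(c,px);return o+d*((z-o[2])/d[:,2])[:,None]
def proj(c,P):
    k,d=K(c);T=np.linalg.inv(c['pose'])
    return cv2.projectPoints(np.array(P,float).reshape(-1,3),cv2.Rodrigues(T[:3,:3])[0],T[:3,3],k,d)[0].reshape(-1,2)
def totool(dw):
    "world shift (mm) -> tool axes (cm)"
    return Ro.from_quat(arm.sense()['orientation']).inv().apply(dw)/10
def show():
    s=arm.sense();R=Ro.from_quat(s['orientation']).as_matrix()
    print('t',round(s['time'],2),'tcp',np.round(s['tool_pos'],1),'xyaw',round(np.degrees(np.arctan2(R[1,0],R[0,0])),2),'z',np.round(R[:,2],4),'F',np.round(s['ft_force'],1),'T',np.round(s['wrist_torque'],2),'grip',round(s['gripper_force'],1),round(s['grip_width'],3),'q',np.round(s['q'],2))
    return s
E
python3 - <<'E'
from h import *
c=cams.get_calibration('top')
print(atz(c,[(400,190)],35),atz(c,[(254,195)],78))
g=atz(c,[(400,190)],35)[0]
s=show()
print(totool(g-s['tool_pos']))
t=cv2.imread('pics/top0.png');a=cv2.resize(t[165:255,215:315],None,fx=5,fy=5,interpolation=cv2.INTER_CUBIC)
b=cv2.resize(t[170:220,340:420],None,fx=5,fy=5,interpolation=cv2.INTER_CUBIC)
im=np.zeros((450,790,3),np.uint8);im[:450,:395]=a[:,:395];im[:250,395:790]=b[:,:395]
cv2.imwrite('pics/crop.png',im)
E
```

```text
[[ 518.59300282 -233.94667699   35.        ]] [[508.23755714 233.63703987  78.        ]]
t 0.15 tcp [ 255.7 -624.3  244.6] xyaw 22.28 z [-6.0e-04  1.1e-03 -1.0e+00] F [0.5 0.4 0.5] T [ 0.05 -0.04  0.01] grip 0.0 0.999 q [ 1.1   0.58  0.02  1.44 -0.01  1.13 -0.06]
[ 39.12519709 -26.13415297  20.99358428]
```

View pics/crop.png

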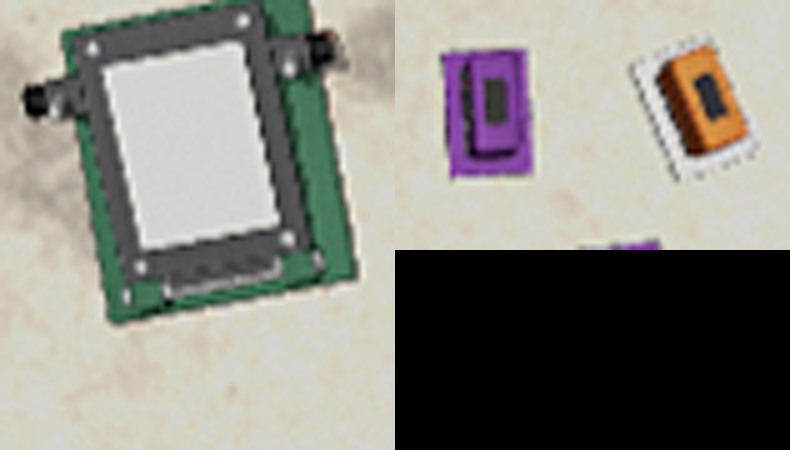

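The crop shows the stage's slope running about 13° left of the image's up direction, and the gauge turned about 25° (housing near (702,100) in the crop). Moving above the gauge.

>>> move_arm(
  plan=[
    {"tx": 4,"ty": -2.7},
    {"tx": 8,"ty": -5.3},
    {"tx": 12,"ty": -8},
    {"tx": 16,"ty": -10.7},
    {"tx": 20,"ty": -13.4},
  ],
)

```text
invalid input
```

>>> move_arm(
  plan=[
    {"tx": 4,"ty": -2.7},
    {"tx": 8,"ty": -5.3},
    {"tx": 12,"ty": -8},
    {"tx": 16,"ty": -10.7},
    {"tx": 18,"ty": -12.7},
  ],
)

```text
invalid input
```

>>> move_arm(
  plan=[
    {"tx": 0},
    {"tx": 0},
    {"tx": 0},
  ],
)

```text
invalid input
```

Run:
```python
from h import *
import pickle
show();c=cams.get_calibration('wrist');im=cams.capture('wrist');pickle.dump(c,open('w1.pkl','wb'))
cv2.imwrite('pics/w1.png',im[:,:,::-1])
hsv=cv2.cvtColor(im,cv2.COLOR_RGB2HSV)
m=cv2.inRange(hsv,(5,120,80),(22,255,255));n,l,st,ce=cv2.connectedComponentsWithStats(m);i=1+st[1:,4].argmax();print(st[i],ce[i],atz(c,[ce[i]],55))
```

```text
t 0.15 tcp [ 255.7 -624.3  244.6] xyaw 22.28 z [-6.0e-04  1.1e-03 -1.0e+00] F [0.5 0.4 0.5] T [ 0.05 -0.04  0.01] grip 0.0 0.999 q [ 1.1   0.58  0.02  1.44 -0.01  1.13 -0.06]Traceback (most recent call last):
  File "<stdin>", line 6, in <module>
ValueError: attempt to get argmax of an empty sequence
```

View pics/w1.png

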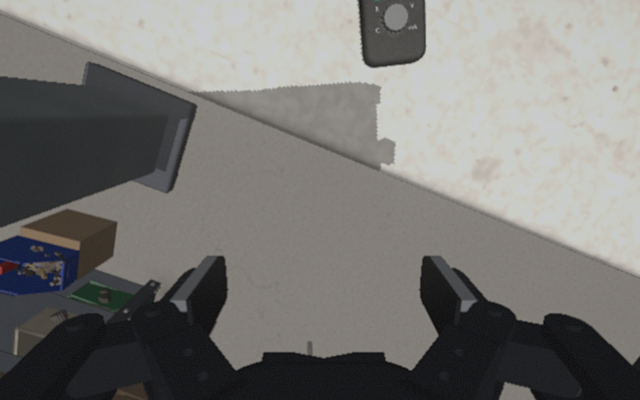

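The moves were refused, so the arm hasn't moved; this picture shows only the bench edge and the fingers. I'll give every field in each row.

>>> move_arm(
  plan=[
    {"tx": 4,"ty": -2.7,"tz": 0,"roll": 0,"grip": 0},
    {"tx": 8,"ty": -5.3,"tz": 0,"roll": 0,"grip": 0},
    {"tx": 12,"ty": -8,"tz": 0,"roll": 0,"grip": 0},
    {"tx": 16,"ty": -10.7,"tz": 0,"roll": 0,"grip": 0},
    {"tx": 20,"ty": -13.4,"tz": 0,"roll": 0,"grip": 0},
  ],
)

```text
time: 0.7
tool_pos: [390.9, -423.1, 245.3]
orientation: [0.981, 0.193, 0.0, -0.0]
ft_force: [1.1, -0.3, -0.1]
grip_width: 0.998
gripper_force: 0.0
```

>>> move_arm(
  plan=[
    {"tx": 4,"ty": -2.7,"tz": 0,"roll": 0,"grip": 0},
    {"tx": 8,"ty": -5.3,"tz": 0,"roll": 0,"grip": 0},
    {"tx": 12,"ty": -8,"tz": 0,"roll": 0,"grip": 0},
    {"tx": 16,"ty": -10.7,"tz": 0,"roll": 0,"grip": 0},
    {"tx": 18,"ty": -12.7,"tz": 0,"roll": 0,"grip": 0},
  ],
)

```text
time: 1.2
tool_pos: [511.1, -234.9, 245.2]
orientation: [0.981, 0.195, 0.001, -0.001]
ft_force: [0.0, -0.5, 0.1]
grip_width: 0.997
gripper_force: 0.0
```

>>> move_arm(
  plan=[
    {"tx": 0,"ty": 0,"tz": 0,"roll": 0,"grip": 0},
    {"tx": 0,"ty": 0,"tz": 0,"roll": 0,"grip": 0},
  ],
)

```text
time: 1.4
tool_pos: [508.6, -238.7, 245.2]
orientation: [0.981, 0.194, -0.0, 0.0]
ft_force: [-0.2, -1.4, -0.6]
grip_width: 1.001
gripper_force: 0.0
```

Run:
```python
from h import *
import pickle
show();c=cams.get_calibration('wrist');im=cams.capture('wrist');pickle.dump(c,open('w1.pkl','wb'))
cv2.imwrite('pics/w2.png',im[:,:,::-1])
hsv=cv2.cvtColor(im,cv2.COLOR_RGB2HSV)
m=cv2.inRange(hsv,(5,120,80),(22,255,255));n,l,st,ce=cv2.connectedComponentsWithStats(m);i=1+st[1:,4].argmax();print(st[i],ce[i],atz(c,[ce[i]],55))
```

```text
t 1.4 tcp [ 508.6 -238.7  245.2] xyaw 22.36 z [-4.e-04 -2.e-04 -1.e+00] F [-0.2 -1.4 -0.6] T [ 0.   -0.02  0.05] grip 0.0 1.001 q [ 0.38  0.41 -0.04  1.74  0.02  0.99 -0.84]
[ 311  138   31   68 1564] [325.4213555 170.2544757] [[ 520.05835952 -236.36622123   55.        ]]
```

View pics/w2.png

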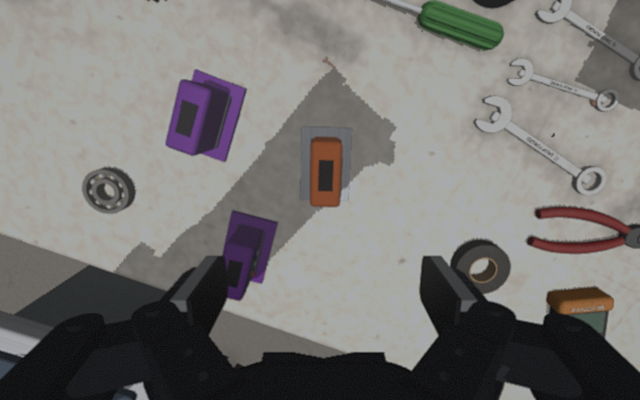

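The orange gauge is at (326,172), with its foot spanning (302,127) to (352,200), and it is lined up with the jaws. The tape roll at (481,265) and the purple gauges are clear of the fingers.

Run:
```python
from h import *
import pickle
c=pickle.load(open('w1.pkl','rb'));im=cv2.imread('pics/w2.png')
hsv=cv2.cvtColor(im,cv2.COLOR_BGR2HSV)
m=cv2.inRange(hsv,(5,120,80),(22,255,255));n,l,st,ce=cv2.connectedComponentsWithStats(m);i=1+st[1:,4].argmax()
p=np.argwhere(l==i)[:,::-1].astype(np.float32)
W=atz(c,p,70)[:,:2].astype(np.float32);r=cv2.minAreaRect(W);print(r)
f=atz(c,[(302,127),(353,127),(351,200),(300,201)],8);print(f.round(1),f.mean(0))
d=f[0]-f[3];print(np.degrees(np.arctan2(d[1],d[0])),np.linalg.norm(d),np.linalg.norm(f[0]-f[1]))
s=show();print(totool(np.r_[r[0],52]-s['tool_pos']))
```

```text
((520.6983642578125, -236.44625854492188), (64.4155502319336, 28.12987518310547), 21.710773468017578)
[[ 546.9 -197.8    8. ]
 [ 568.1 -249.6    8. ]
 [ 491.2 -280.9    8. ]
 [ 467.5 -226.2    8. ]] [ 518.43058387 -238.61678361    8.        ]
19.683052942213035 84.37745349359085 55.94350077241938
t 1.45 tcp [ 508.1 -239.8  245.2] xyaw 22.25 z [-6.e-04 -6.e-04 -1.e+00] F [ 0.2 -0.9 -0.6] T [-0.03  0.01 -0.01] grip 0.0 0.999 q [ 0.38  0.41 -0.04  1.74  0.02  0.99 -0.84]
[ 1.30980553  0.15738945 19.32109656]
```

>>> move_arm(
  plan=[
    {"tx": 1.15,"ty": 0.2,"tz": 3,"roll": 0,"grip": 0.25},
    {"tx": 1.15,"ty": 0.2,"tz": 7,"roll": 0,"grip": 0.25},
    {"tx": 1.15,"ty": 0.2,"tz": 11,"roll": 0,"grip": 0.25},
    {"tx": 1.15,"ty": 0.2,"tz": 14,"roll": 0,"grip": 0.25},
    {"tx": 1.15,"ty": 0.2,"tz": 16,"roll": 0,"grip": 0.25},
  ],
)

```text
time: 1.95
tool_pos: [518.1, -238.2, 83.0]
orientation: [0.981, 0.192, -0.001, -0.0]
ft_force: [-0.7, -0.1, 0.2]
grip_width: 0.753
gripper_force: 0.0
```

>>> move_arm(
  plan=[
    {"tx": 0,"ty": 0,"tz": 1.7,"roll": 0,"grip": 0.25},
    {"tx": 0,"ty": 0,"tz": 3.4,"roll": 0,"grip": 0.25},
    {"tx": 0,"ty": 0,"tz": 4.7,"roll": 0,"grip": 0.25},
    {"tx": 0,"ty": 0,"tz": 4.7,"roll": 0,"grip": 0.25},
  ],
)

```text
time: 2.35
tool_pos: [518.5, -237.4, 36.8]
orientation: [0.981, 0.192, -0.001, -0.001]
ft_force: [-0.1, -0.8, -0.4]
grip_width: 0.749
gripper_force: 0.0
```

Run:
```python
from h import *
show()
```

```text
t 2.35 tcp [ 518.5 -237.4   36.8] xyaw 22.18 z [-2.8e-03  5.0e-04 -1.0e+00] F [-0.1 -0.8 -0.4] T [ 0.02  0.03 -0.03] grip 0.0 0.749 q [ 0.37  0.68 -0.04  1.93  0.05  0.54 -0.88]
```

>>> move_arm(
  plan=[
    {"tx": 0,"ty": 0,"tz": 0,"roll": 0,"grip": 0.8},
    {"tx": 0,"ty": 0,"tz": 0,"roll": 0,"grip": 0.8},
    {"tx": 0,"ty": 0,"tz": 0,"roll": 0,"grip": 0.8},
    {"tx": 0,"ty": 0,"tz": 0,"roll": 0,"grip": 0.8},
    {"tx": 0,"ty": 0,"tz": 0,"roll": 0,"grip": 0.8},
  ],
  force=40,
)

```text
time: 2.85
tool_pos: [520.4, -236.9, 39.2]
orientation: [0.981, 0.193, 0.001, 0.0]
ft_force: [-1.7, 0.3, 7.2]
grip_width: 0.346
gripper_force: 40.3
```

>>> move_arm(
  plan=[
    {"tx": 0,"ty": 0,"tz": -1,"roll": 0,"grip": 0.8},
    {"tx": 0,"ty": 0,"tz": -4,"roll": 0,"grip": 0.8},
    {"tx": 0,"ty": 0,"tz": -8,"roll": 0,"grip": 0.8},
    {"tx": 0,"ty": 0,"tz": -12,"roll": 0,"grip": 0.8},
    {"tx": 0,"ty": 0,"tz": -16,"roll": 0,"grip": 0.8},
  ],
)

```text
time: 3.35
tool_pos: [519.4, -236.2, 200.4]
orientation: [0.981, 0.193, -0.0, -0.0]
ft_force: [0.6, -0.2, -3.5]
grip_width: 0.34
gripper_force: 39.8
```

>>> move_arm(
  plan=[
    {"tx": 0,"ty": 0,"tz": -4,"roll": 0,"grip": 0.8},
    {"tx": 0,"ty": 0,"tz": -7,"roll": 0,"grip": 0.8},
    {"tx": 0,"ty": 0,"tz": -7,"roll": 0,"grip": 0.8},
    {"tx": 0,"ty": 0,"tz": -7,"roll": 0,"grip": 0.8},
  ],
)

```text
time: 3.75
tool_pos: [519.7, -236.3, 268.7]
orientation: [0.981, 0.193, 0.0, 0.0]
ft_force: [-0.8, -0.0, -4.2]
grip_width: 0.351
gripper_force: 40.0
```

Run:
```python
from h import *
s=show()
c=cams.get_calibration('top')
# crop px/5 + offset (215,165): pad corners TL TR BR BL
cr=np.array([(103,68),(240,40),(280,225),(143,250)])/5+[215,165]
from scipy.optimize import least_squares
def P(v):
    x,y,z,yaw,t=v
    R=Ro.from_euler('ZY',[yaw,-t]).as_matrix()
    q=np.array([(60,45,0),(60,-45,0),(-60,-45,0),(-60,45,0)])
    return q@R.T+[x,y,z]
r=least_squares(lambda v:np.r_[(proj(c,P(v))-cr).ravel(),(v[2]-78)/12,(v[4]-.29)/.1],[508,233,78,.2,.29])
print(r.x,r.cost)
```

```text
t 3.75 tcp [ 519.7 -236.3  268.7] xyaw 22.29 z [ 7.e-04 -2.e-04 -1.e+00] F [-0.8 -0.  -4.2] T [-0.02  0.1  -0.05] grip 40.0 0.351 q [ 0.37  0.4  -0.04  1.68  0.02  1.06 -0.86]
[5.10700774e+02 2.36107957e+02 7.61528081e+01 1.64950199e-01
 2.85284010e-01] 0.21025862474644338
```

>>> move_arm(
  plan=[
    {"tx": 0.6,"ty": -4,"tz": 0,"roll": 2,"grip": 0.8},
    {"tx": 1.3,"ty": -8,"tz": 0,"roll": 4,"grip": 0.8},
    {"tx": 2,"ty": -12,"tz": 0,"roll": 6,"grip": 0.8},
    {"tx": 2.7,"ty": -16,"tz": 0,"roll": 8,"grip": 0.8},
    {"tx": 3.4,"ty": -20,"tz": 0,"roll": 11,"grip": 0.8},
  ],
)

```text
time: 4.25
tool_pos: [473.9, -37.1, 266.7]
orientation: [0.995, 0.097, -0.002, -0.0]
ft_force: [1.1, 1.1, -2.8]
grip_width: 0.345
gripper_force: 40.3
```

Run:
```python
from h import *
s=show();print(totool(np.array([430,160,268])-s['tool_pos']))
```

```text
t 4.25 tcp [473.9 -37.1 266.7] xyaw 11.19 z [-3.2e-03  1.0e-04 -1.0e+00] F [ 1.1  1.1 -2.8] T [ 0.06 -0.1   0.05] grip 40.3 0.345 q [ 0.03  0.26 -0.07  1.91  0.02  0.98 -1.42]
[ -0.48289754 -20.1875326   -0.11100218]
```

>>> move_arm(
  plan=[
    {"tx": -0.1,"ty": -4,"tz": 0,"roll": 0,"grip": 0.8},
    {"tx": -0.2,"ty": -8,"tz": 0,"roll": 0,"grip": 0.8},
    {"tx": -0.3,"ty": -12,"tz": 0,"roll": 0,"grip": 0.8},
    {"tx": -0.4,"ty": -16,"tz": 0,"roll": 0,"grip": 0.8},
    {"tx": -0.5,"ty": -20,"tz": 0,"roll": 0,"grip": 0.8},
  ],
)

```text
time: 4.75
tool_pos: [430.0, 157.6, 266.9]
orientation: [0.995, 0.098, -0.001, 0.0]
ft_force: [1.2, -0.3, -1.8]
grip_width: 0.349
gripper_force: 40.3
```

>>> move_arm(
  plan=[
    {"tx": 0,"ty": 0,"tz": 0,"roll": 0,"grip": 0.8},
    {"tx": 0,"ty": 0,"tz": 0,"roll": 0,"grip": 0.8},
    {"tx": 0,"ty": 0,"tz": 0,"roll": 0,"grip": 0.8},
  ],
)

```text
time: 5.05
tool_pos: [431.3, 155.3, 267.4]
orientation: [0.995, 0.098, -0.001, 0.001]
ft_force: [0.1, -0.3, -3.4]
grip_width: 0.344
gripper_force: 40.6
```

Run:
```python
from h import *
import pickle
show();c=cams.get_calibration('wrist');im=cams.capture('wrist');pickle.dump(c,open('w3.pkl','wb'))
cv2.imwrite('pics/w3.png',im[:,:,::-1])
```

```text
t 5.05 tcp [431.3 155.3 267.4] xyaw 11.22 z [-0.0019 -0.0013 -1.    ] F [ 0.1 -0.3 -3.4] T [-0.09  0.04 -0.01] grip 40.6 0.344 q [-0.31  0.24 -0.17  1.94  0.05  0.97 -1.88]
```

View pics/w3.png

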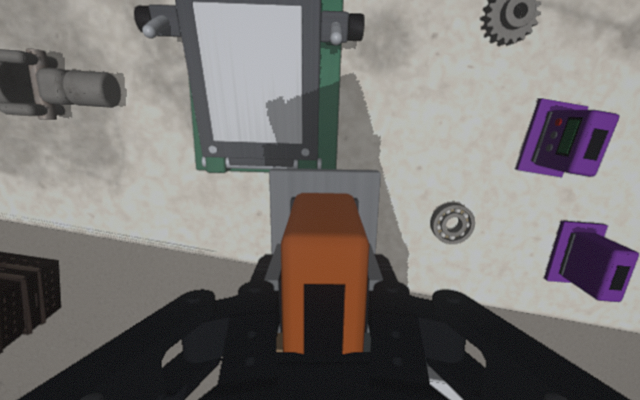

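The held gauge is in the foreground, with the pad ahead at about (194,3), (302,2), (302,145) and (212,140). I'll zoom in for better corners.

Run:
```python
from h import *
t=cv2.imread('pics/w3.png');cv2.imwrite('pics/c3.png',cv2.resize(t[0:150,170:350],None,fx=4,fy=4,interpolation=cv2.INTER_CUBIC))
```

```text
(no output)
```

View pics/c3.png

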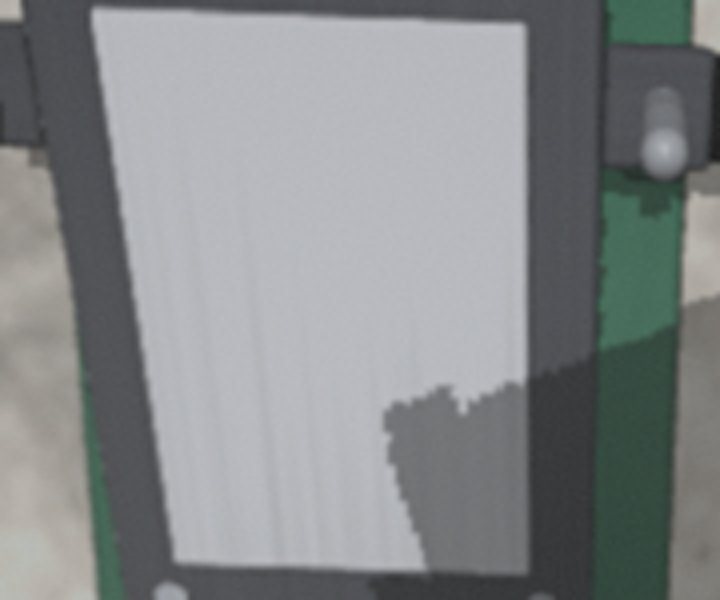

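Pad corners in the crop: (92,8), (527,23), (529,575) and (175,563). Fitting the pad pose to these.

Run:
```python
from h import *
import pickle
from scipy.optimize import least_squares
c=pickle.load(open('w3.pkl','rb'));ct=cams.get_calibration('top')
cw=np.array([(92,8),(527,23),(529,575),(175,563)])/4+[169.6,-.4]
cr=np.array([(103,68),(240,40),(280,225),(143,250)])/5+[214.6,164.6]
q=np.array([(60,45,0),(60,-45,0),(-60,-45,0),(-60,45,0)])
def P(v,q=q):
    return q@Ro.from_euler('ZY',[v[3],-v[4]]).as_matrix().T+v[:3]
f=lambda v:np.r_[(proj(c,P(v))-cw).ravel()/.5,(proj(ct,P(v))-cr).ravel()/.7]
g=lambda v:f(v)[:8]
for F in(f,g):
    r=least_squares(F,[508,233,78,.2,.29]);v=r.x
    sd=np.sqrt(np.diag(np.linalg.inv(r.jac.T@r.jac)))
    print(v.round(3),r.cost,sd.round(3),np.degrees(v[3]),np.degrees(v[4]));print(r.fun.round(1))
v=least_squares(f,[508,233,78,.2,.29]).x;np.save('pad.npy',v)
for h in(0,45): print(P(v,np.array([[0,0,h]])))
```

```text
[5.12309e+02 2.37306e+02 7.46250e+01 1.64000e-01 2.50000e-01] 0.6332046005043976 [0.286 0.34  1.035 0.004 0.016] 9.42502137421329 14.342180354459634
[ 0.  -0.3 -0.2  0.2 -0.  -0.2  0.2  0.3 -0.2 -0.4  0.7  0.   0.3 -0.
 -0.1  0.3]
[5.12305e+02 2.37280e+02 7.46740e+01 1.64000e-01 2.51000e-01] 0.17837515304018656 [0.291 0.346 1.038 0.004 0.017] 9.415275501216321 14.356998011376167
[ 0.  -0.4 -0.2  0.2 -0.  -0.1  0.2  0.3]
[[512.30941179 237.30568457  74.62456984]]
[[501.31283428 235.48027874 118.22208326]]
```

Run:
```python
from h import *
s=show();print(totool(np.array([513.3,237.5,145])-s['tool_pos']))
```

```text
t 5.1 tcp [431.5 155.2 267.6] xyaw 11.17 z [-0.0014 -0.0011 -1.    ] F [-0.5  0.  -2.8] T [ 0.02 -0.04  0.01] grip 40.6 0.349 q [-0.31  0.24 -0.17  1.94  0.05  0.97 -1.88]
[ 9.64162259 -6.50123943 12.23740284]
```

>>> move_arm(
  plan=[
    {"tx": 3.2,"ty": -2.2,"tz": 0,"roll": 0.5,"grip": 0.8},
    {"tx": 6.4,"ty": -4.4,"tz": 0,"roll": 1.4,"grip": 0.8},
    {"tx": 9.65,"ty": -6.5,"tz": 1.5,"roll": 1.4,"grip": 0.8},
    {"tx": 9.65,"ty": -6.5,"tz": 5,"roll": 1.4,"grip": 0.8},
    {"tx": 9.65,"ty": -6.5,"tz": 8,"roll": 1.4,"grip": 0.8},
  ],
  force=30,
)

```text
time: 5.6
tool_pos: [514.4, 238.5, 186.4]
orientation: [0.996, 0.085, -0.0, 0.0]
ft_force: [-0.2, -0.7, -3.2]
grip_width: 0.339
gripper_force: 37.0
```

>>> move_arm(
  plan=[
    {"tx": 0,"ty": 0,"tz": 2.5,"roll": 0,"grip": 0.8},
    {"tx": 0,"ty": 0,"tz": 4.2,"roll": 0,"grip": 0.8},
    {"tx": 0,"ty": 0,"tz": 4.2,"roll": 0,"grip": 0.8},
    {"tx": 0,"ty": 0,"tz": 4.2,"roll": 0,"grip": 0.8},
  ],
  force=25,
)

```text
time: 6.0
tool_pos: [513.9, 238.3, 146.4]
orientation: [0.996, 0.085, -0.0, 0.0]
ft_force: [0.7, 0.1, -1.5]
grip_width: 0.349
gripper_force: 37.0
```

Run:
```python
from h import *
s=show();print(totool(np.array([513.3,237.5,125])-s['tool_pos']))
im=cams.capture('wrist');cv2.imwrite('pics/w4.png',im[:,:,::-1])
```

```text
t 6.0 tcp [513.9 238.3 146.4] xyaw 9.8 z [-4.e-04 -5.e-04 -1.e+00] F [ 0.7  0.1 -1.5] T [ 0.06 -0.08 -0.01] grip 37.0 0.349 q [-0.41  0.52 -0.16  1.85  0.11  0.78 -2.03]
[-0.07545662  0.06594117  2.13940641]
```

View pics/w4.png

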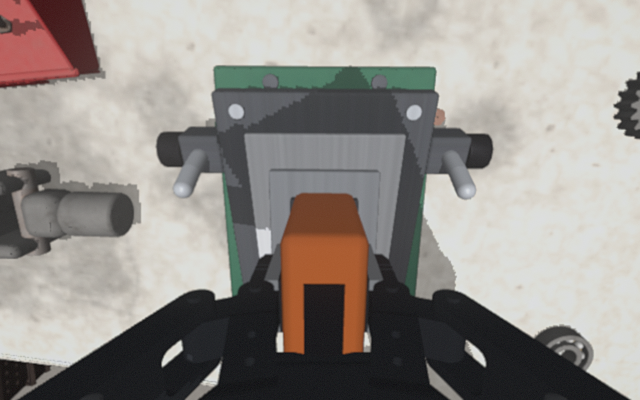

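The foot (270–378) is centred over the pad (247–405 at its top edge) and parallel to it. Lowering gently.

>>> move_arm(
  plan=[
    {"tx": -0.05,"ty": 0.05,"tz": 0.7,"roll": 0,"grip": 0.8},
    {"tx": -0.05,"ty": 0.05,"tz": 1.3,"roll": 0,"grip": 0.8},
    {"tx": -0.05,"ty": 0.05,"tz": 1.7,"roll": 0,"grip": 0.8},
    {"tx": -0.05,"ty": 0.05,"tz": 1.7,"roll": 0,"grip": 0.8},
  ],
)

```text
time: 6.45
tool_pos: [512.8, 238.4, 128.7]
orientation: [0.996, 0.086, -0.0, 0.0]
ft_force: [-0.0, 0.6, -2.9]
grip_width: 0.348
gripper_force: 37.1
```

>>> move_arm(
  plan=[
    {"tx": 0,"ty": 0,"tz": 0.1,"roll": 0,"grip": 0.8},
    {"tx": 0,"ty": 0,"tz": 0.2,"roll": 0,"grip": 0.8},
    {"tx": 0,"ty": 0,"tz": 0.2,"roll": 0,"grip": 0.8},
  ],
)

```text
time: 6.75
tool_pos: [513.2, 238.7, 127.3]
orientation: [0.996, 0.086, 0.0, -0.0]
ft_force: [-0.1, -0.0, -3.4]
grip_width: 0.349
gripper_force: 37.1
```

>>> move_arm(
  plan=[
    {"tx": 0,"ty": 0,"tz": 0.1,"roll": 0,"grip": 0.8},
    {"tx": 0,"ty": 0,"tz": 0.2,"roll": 0,"grip": 0.8},
    {"tx": 0,"ty": 0,"tz": 0.2,"roll": 0,"grip": 0.8},
  ],
)

```text
time: 7.05
tool_pos: [513.2, 238.7, 126.3]
orientation: [0.996, 0.086, 0.0, -0.0]
ft_force: [-3.7, -1.6, 7.8]
grip_width: 0.351
gripper_force: 38.5
```

>>> move_arm(
  plan=[
    {"tx": 0,"ty": 0,"tz": 0.1,"roll": 0,"grip": 0.8},
    {"tx": 0,"ty": 0,"tz": 0.15,"roll": 0,"grip": 0.8},
    {"tx": 0,"ty": 0,"tz": 0.15,"roll": 0,"grip": 0.8},
  ],
)

```text
time: 7.35
tool_pos: [512.9, 238.5, 125.6]
orientation: [0.996, 0.086, 0.0, -0.0]
ft_force: [-8.3, -3.1, 19.7]
grip_width: 0.35
gripper_force: 38.6
```

>>> move_arm(
  plan=[
    {"tx": -0.1,"ty": 0,"tz": 0,"roll": 0,"grip": 0.8},
    {"tx": -0.2,"ty": 0,"tz": 0,"roll": 0,"grip": 0.8},
    {"tx": -0.25,"ty": 0,"tz": 0,"roll": 0,"grip": 0.8},
  ],
  force=20,
)

```text
time: 7.65
tool_pos: [512.6, 238.5, 125.5]
orientation: [0.996, 0.086, 0.002, -0.001]
ft_force: [1.1, -0.8, 8.0]
grip_width: 0.344
gripper_force: 37.2
```

>>> move_arm(
  plan=[
    {"tx": -0.1,"ty": 0,"tz": 0.05,"roll": 0,"grip": 0.8},
    {"tx": -0.2,"ty": 0,"tz": 0.1,"roll": 0,"grip": 0.8},
    {"tx": -0.25,"ty": 0,"tz": 0.15,"roll": 0,"grip": 0.8},
  ],
)

```text
time: 7.95
tool_pos: [510.3, 238.2, 123.7]
orientation: [0.996, 0.086, 0.002, -0.001]
ft_force: [1.4, -1.1, 6.1]
grip_width: 0.348
gripper_force: 36.4
```

Run:
```python
from h import *
show()
```

```text
t 7.95 tcp [510.3 238.2 123.7] xyaw 9.84 z [ 0.0046  0.0017 -1.    ] F [ 1.4 -1.1  6.1] T [-0.27 -0.87 -0.07] grip 36.4 0.348 q [-0.42  0.55 -0.16  1.88  0.12  0.71 -2.04]
```

>>> move_arm(
  plan=[
    {"tx": -0.08,"ty": 0,"tz": 0.08,"roll": 0,"grip": 0.8},
    {"tx": -0.16,"ty": 0,"tz": 0.16,"roll": 0,"grip": 0.8},
    {"tx": -0.25,"ty": 0,"tz": 0.25,"roll": 0,"grip": 0.8},
    {"tx": -0.25,"ty": 0,"tz": 0.25,"roll": 0,"grip": 0.8},
  ],
)

```text
time: 8.35
tool_pos: [507.6, 237.7, 121.0]
orientation: [0.996, 0.086, 0.002, -0.001]
ft_force: [2.0, -1.1, 4.1]
grip_width: 0.348
gripper_force: 36.4
```

>>> move_arm(
  plan=[
    {"tx": -0.08,"ty": 0,"tz": 0.08,"roll": 0,"grip": 0.8},
    {"tx": -0.16,"ty": 0,"tz": 0.16,"roll": 0,"grip": 0.8},
    {"tx": -0.25,"ty": 0,"tz": 0.25,"roll": 0,"grip": 0.8},
    {"tx": -0.25,"ty": 0,"tz": 0.25,"roll": 0,"grip": 0.8},
  ],
)

```text
time: 8.75
tool_pos: [504.7, 237.3, 118.2]
orientation: [0.996, 0.086, 0.002, -0.001]
ft_force: [3.1, -1.0, 5.7]
grip_width: 0.348
gripper_force: 36.5
```

Turning smoothly at low force. Continuing in smaller steps.

>>> move_arm(
  plan=[
    {"tx": -0.07,"ty": 0,"tz": 0.07,"roll": 0,"grip": 0.8},
    {"tx": -0.15,"ty": 0,"tz": 0.15,"roll": 0,"grip": 0.8},
    {"tx": -0.15,"ty": 0,"tz": 0.15,"roll": 0,"grip": 0.8},
  ],
)

```text
time: 9.05
tool_pos: [502.3, 237.0, 116.1]
orientation: [0.996, 0.086, 0.001, -0.0]
ft_force: [3.3, 0.1, 5.2]
grip_width: 0.349
gripper_force: 36.3
```

>>> move_arm(
  plan=[
    {"tx": -0.05,"ty": 0,"tz": 0.05,"roll": 0,"grip": 0.8},
    {"tx": -0.1,"ty": 0,"tz": 0.1,"roll": 0,"grip": 0.8},
    {"tx": -0.1,"ty": 0,"tz": 0.1,"roll": 0,"grip": 0.8},
  ],
)

```text
time: 9.35
tool_pos: [500.8, 236.7, 114.8]
orientation: [0.996, 0.086, 0.0, -0.0]
ft_force: [2.4, 1.0, 4.2]
grip_width: 0.345
gripper_force: 36.2
```

Run:
```python
from h import *
show()
```

```text
t 9.35 tcp [500.8 236.7 114.8] xyaw 9.89 z [ 1.e-04  2.e-04 -1.e+00] F [2.4 1.  4.2] T [ 0.18 -0.89 -0.04] grip 36.2 0.345 q [-0.42  0.55 -0.15  1.91  0.13  0.69 -2.05]
```

>>> move_arm(
  plan=[
    {"tx": -0.02,"ty": 0,"tz": 0.05,"roll": 0,"grip": 0.8},
    {"tx": -0.05,"ty": 0,"tz": 0.1,"roll": 0,"grip": 0.8},
    {"tx": -0.05,"ty": 0,"tz": 0.1,"roll": 0,"grip": 0.8},
  ],
)

```text
time: 9.65
tool_pos: [500.0, 236.5, 113.8]
orientation: [0.996, 0.086, -0.0, -0.0]
ft_force: [1.8, 0.6, 5.2]
grip_width: 0.347
gripper_force: 36.4
```

>>> move_arm(
  plan=[
    {"tx": 0,"ty": 0,"tz": 0.03,"roll": 0,"grip": 0.8},
    {"tx": 0,"ty": 0,"tz": 0.05,"roll": 0,"grip": 0.8},
    {"tx": 0,"ty": 0,"tz": 0.05,"roll": 0,"grip": 0.8},
  ],
)

```text
time: 9.95
tool_pos: [499.9, 236.5, 113.4]
orientation: [0.996, 0.086, -0.0, -0.0]
ft_force: [0.0, 0.7, 8.0]
grip_width: 0.347
gripper_force: 36.8
```

Run:
```python
from h import *
show()
```

```text
t 9.95 tcp [499.9 236.5 113.4] xyaw 9.9 z [-6.e-04 -0.e+00 -1.e+00] F [0.  0.7 8. ] T [ 0.12 -0.57 -0.02] grip 36.8 0.347 q [-0.42  0.55 -0.15  1.91  0.13  0.68 -2.05]
```

>>> move_arm(
  plan=[
    {"tx": 0,"ty": 0,"tz": 0.03,"roll": 0,"grip": 0.8},
    {"tx": 0,"ty": 0,"tz": 0.05,"roll": 0,"grip": 0.8},
    {"tx": 0,"ty": 0,"tz": 0.05,"roll": 0,"grip": 0.8},
  ],
)

```text
time: 10.25
tool_pos: [499.6, 236.5, 113.0]
orientation: [0.996, 0.086, -0.001, 0.0]
ft_force: [-1.4, -0.5, 10.1]
grip_width: 0.349
gripper_force: 37.1
```

Run:
```python
from h import *
show()
import pickle
t=cams.capture('side');cv2.imwrite('pics/s5.png',cv2.resize(t[225:305,230:330,::-1],None,fx=6,fy=6,interpolation=cv2.INTER_CUBIC))
c=cams.get_calibration('wrist');pickle.dump(c,open('w5.pkl','wb'));im=cams.capture('wrist');cv2.imwrite('pics/w5.png',im[:,:,::-1])
```

```text
t 10.25 tcp [499.6 236.5 113. ] xyaw 9.89 z [-1.1e-03 -2.0e-04 -1.0e+00] F [-1.4 -0.5 10.1] T [-0.07 -0.27  0.01] grip 37.1 0.349 q [-0.42  0.55 -0.15  1.92  0.13  0.68 -2.05]
```

View pics/w5.png

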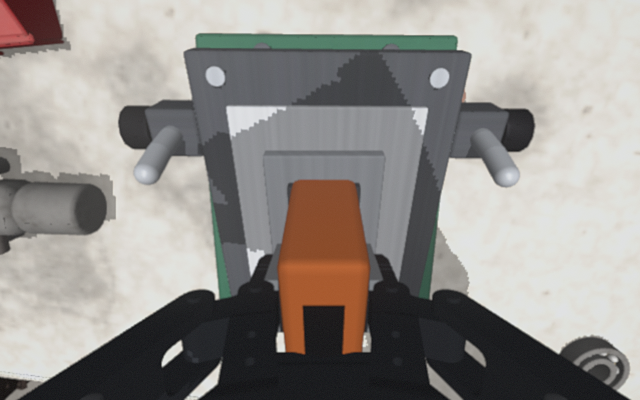

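The foot's upslope edge is at row ~152 (264–384), on the pad and parallel to the pad's top edge (row 106, 227–429). I'll estimate the turn and position numerically.

Run:
```python
from h import *
import pickle
from scipy.optimize import least_squares
c=pickle.load(open('w5.pkl','rb'));v=np.load('pad.npy');s=arm.sense()
R=Ro.from_quat(s['orientation']).as_matrix();ex=np.r_[R[:2,0],0];ez=np.array([0,0,1.]);ey=np.cross(ez,ex)
g0=s['tool_pos']+[0,0,5]
# gauge points: foot bottom front L/R, foot top front L/R, housing bottom front L/R, housing top front L/R
G=np.array([(42,28,0),(42,-28,0),(42,28,8),(42,-28,8),(32,15,70),(32,-15,70)])
def pts(th,h):
    q=G-[0,0,h];Rm=Ro.from_euler('y',-th).as_matrix()
    return (q@Rm.T)@np.array([ex,ey,ez])+g0
for th in(0,.15,.2,.25,.3): print(th,proj(c,pts(th,44)).round(0).tolist())
# pad in this image
Rp=Ro.from_euler('ZY',[v[3],-v[4]]).as_matrix()
def onpad(px,dz):
    o,d=ray(c,px);n=Rp[:,2];p0=v[:3]+[0,0,dz];t=((p0-o)@n)/(d@n);return (o+d*t[:,None]-p0)@Rp
for dz in(0,1,2): print(dz,onpad([(227,107),(429,106),(264,152),(384,152)],dz).round(1).tolist())
```

```text
0 [[269.0, 164.0], [377.0, 164.0], [266.0, 167.0], [379.0, 167.0], [275.0, 230.0], [369.0, 230.0]]
0.15 [[266.0, 154.0], [379.0, 154.0], [263.0, 159.0], [382.0, 159.0], [274.0, 248.0], [371.0, 248.0]]
0.2 [[265.0, 151.0], [380.0, 151.0], [262.0, 157.0], [383.0, 156.0], [274.0, 255.0], [371.0, 255.0]]
0.25 [[264.0, 148.0], [381.0, 148.0], [261.0, 154.0], [384.0, 154.0], [273.0, 261.0], [371.0, 261.0]]
0.3 [[263.0, 145.0], [383.0, 145.0], [260.0, 153.0], [385.0, 152.0], [273.0, 268.0], [372.0, 268.0]]
0 [[59.1, 44.8, 0.0], [60.2, -45.8, 0.0], [37.7, 30.0, 0.0], [38.2, -27.9, 0.0]]
1 [[59.1, 44.5, 0.0], [60.2, -45.5, -0.0], [37.9, 29.8, -0.0], [38.3, -27.7, -0.0]]
2 [[59.0, 44.2, 0.0], [60.2, -45.2, 0.0], [38.0, 29.6, -0.0], [38.5, -27.5, -0.0]]
```

View pics/s5.png

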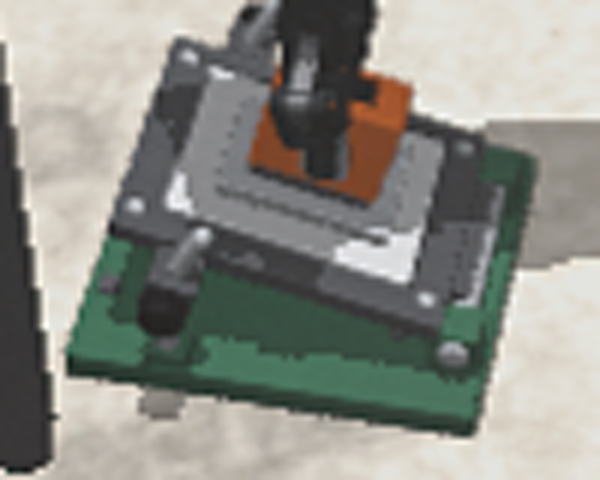

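Position is good (about −4 mm up-slope, +1 mm across), and the wrist moment is falling, which suggests it is seating. Pressing a little more to confirm it is flush.

>>> move_arm(
  plan=[
    {"tx": 0,"ty": 0,"tz": 0.03,"roll": 0,"grip": 0.8},
    {"tx": 0,"ty": 0,"tz": 0.05,"roll": 0,"grip": 0.8},
    {"tx": 0,"ty": 0,"tz": 0.05,"roll": 0,"grip": 0.8},
  ],
)

```text
time: 10.65
tool_pos: [499.5, 236.5, 113.0]
orientation: [0.996, 0.086, -0.0, 0.0]
ft_force: [-3.3, -0.4, 15.5]
grip_width: 0.349
gripper_force: 37.8
```

Run:
```python
from h import *
show()
```

```text
t 10.65 tcp [499.5 236.5 113. ] xyaw 9.9 z [-8.e-04 -2.e-04 -1.e+00] F [-3.3 -0.4 15.5] T [-0.28  0.12 -0.06] grip 37.8 0.349 q [-0.42  0.55 -0.15  1.92  0.13  0.68 -2.05]
```

>>> move_arm(
  plan=[
    {"tx": 0,"ty": 0,"tz": 0.02,"roll": 0,"grip": 0.8},
    {"tx": 0,"ty": 0,"tz": 0.03,"roll": 0,"grip": 0.8},
    {"tx": 0,"ty": 0,"tz": 0.03,"roll": 0,"grip": 0.8},
  ],
)

```text
time: 10.95
tool_pos: [499.6, 236.5, 113.0]
orientation: [0.996, 0.086, -0.0, 0.0]
ft_force: [-3.8, -0.7, 19.3]
grip_width: 0.349
gripper_force: 38.2
```

Run:
```python
from h import *
show()
im=cams.capture('wrist');cv2.imwrite('pics/w6.png',im[:,:,::-1])
a=cv2.imread('pics/w4.png')
for n in('w4','w5','w6'):
    g=cv2.imread(f'pics/{n}.png').astype(int)
    # row profile of red channel around the centre columns, and foot edge columns
    for c0,c1,r0,r1 in((318,333,175,290),(282,290,130,185)):
        p=g[r0:r1,c0:c1].sum(2).mean(1);d=np.abs(np.diff(p));k=np.argsort(d)[::-1][:8];print(n,[(int(r0+i),int(p[i+1]-p[i])) for i in sorted(k)])
```

```text
t 10.95 tcp [499.6 236.5 113. ] xyaw 9.9 z [-6.e-04 -1.e-04 -1.e+00] F [-3.8 -0.7 19.3] T [-0.42  0.21 -0.  ] grip 38.2 0.349 q [-0.42  0.55 -0.15  1.92  0.13  0.68 -2.05]
w4 [(191, -41), (192, -81), (193, -61), (234, 13), (236, 13), (282, -55), (283, -103), (284, -61)]
w4 [(131, 18), (132, 78), (133, 77), (134, 43), (167, -52), (168, -74), (170, 63), (171, 47)]
w5 [(178, -42), (179, -67), (180, -30), (258, 10), (259, 8), (260, 10), (261, 8), (263, 9)]
w5 [(149, -46), (150, -52), (151, -8), (154, 25), (155, 32), (156, 10), (182, -22), (183, -17)]
w6 [(178, -42), (179, -65), (180, -29), (259, 10), (260, 8), (261, 10), (263, 9), (264, 9)]
w6 [(149, -46), (150, -52), (151, -8), (154, 26), (155, 33), (156, 8), (182, -21), (183, -18)]
```

The gauge didn't turn at all between the last two pictures while the force rose stiffly, so the foot is flush at about 20 N. Holding briefly, then handing in.

>>> move_arm(
  plan=[
    {"tx": 0,"ty": 0,"tz": -0.01,"roll": 0,"grip": 0.8},
    {"tx": 0,"ty": 0,"tz": -0.01,"roll": 0,"grip": 0.8},
    {"tx": 0,"ty": 0,"tz": -0.01,"roll": 0,"grip": 0.8},
    {"tx": 0,"ty": 0,"tz": -0.01,"roll": 0,"grip": 0.8},
  ],
)

```text
time: 11.4
tool_pos: [499.6, 236.5, 113.0]
orientation: [0.996, 0.086, -0.0, 0.0]
ft_force: [-3.4, -0.3, 17.8]
grip_width: 0.34
gripper_force: 38.0
```

Run:
```python
from h import *
s=show()
if 6<s['ft_force'][2]<28: print(arm.finish_job())
```

```text
t 11.4 tcp [499.6 236.5 113. ] xyaw 9.9 z [-7.e-04 -1.e-04 -1.e+00] F [-3.4 -0.3 17.8] T [-0.33  0.17 -0.06] grip 38.0 0.34 q [-0.42  0.55 -0.15  1.92  0.13  0.68 -2.05]
the job is handed in; nothing more can be done
None
```

I handed the job in at 11.4 s with the gauge still gripped and its foot pressed on the pad at about 20 N; by my measurements it is flush, about 4 mm off centre along the slope and 1 mm across, but no verdict came back.

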